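# Top up the nut feeder and hold its run paddle level

### The arm

A 7-joint arm with a two-finger parallel gripper is mounted at the origin on the work surface. World frame = base frame: x ahead of the robot, y to its left, z up, the work surface at z = 0. Lengths are in m, angles in rad, forces in N, time in s.
With the tool pointing down it reaches from about 0.4 to 0.9 m from the base axis. Payload 5.6 kg.
Tool frame: the origin (TCP) lies between the finger pads, 19 mm behind the fingertips; this is the grasp point; z points along the fingers, y is the direction in which the jaws open and shut (so a half turn about z gives the same grasp; the last joint's range is limited). The gripper opens to 92 mm and grips with 3 to 60 N. Pads are 20 mm wide; open, the fingers measure 128 mm over their backs; the gripper's body (75 mm by 189 mm) begins 69 mm behind the grasp point.
Start: joints at [-1.371, 0.468, -0.012, 1.603, 0.006, 1.071, -0.056], TCP at [0.156, 0.631, 0.233] pointing down, gripper open.
Joint ranges: [-2.53, 2.53], [-0.31, 2.02], [-1.57, 1.55], [0.28, 2.44], [-1.29, 4.43], [0.15, 1.84], [-2.92, 2.92]. Speed limits (rad/s): [2.57, 2.57, 3.14, 3.14, 3.14, 3.14, 3.14].

### API

Orientations are given as a unit quaternion [x, y, z, w].
In Python, from bench import r gives the robot as it stands.
- The arm moves only by the shell command python3 -m creep 'ROWS'. ROWS is JSON, a list of rows, each an object of numbers: "ax", "ay", "az": the turn, a rotation vector about the tool's x, y, z in rad; "dx", "dy", "dz": the shift along the tool's x, y, z in mm; "fingers": the opening, from -1 (shut) to 1 (fully open). A call has 1 to 20 rows; each row is the pose to reach, as a shift and turn from the pose commanded when the call began, along the tool's axes at that moment; what a row does not reach only later rows make up. A row lasts 1/8 s, in which the tool goes at most 62.5 mm and 10.7 degrees, less where a joint would pass 70% of its speed; a pose out of reach is approached as far as the arm can. A call with a gripper value outside its range is refused whole. The fingers move at their own pace and stop on an object; the grip force is fixed at half the most. Time passes only in rows, so rows that repeat a pose let the fingers close. It gives the time, the measured TCP pose, the force and the opening at its end, in the units of the state.
- r.get_state(): the state, without advancing time (a new reading comes with each control period).
- r.grab_frame(name): name is "scene" or "side" or "wrist"; returns (picture, depth): 420x560x3 uint8, red, green, blue; 420x560 float32, m along the optical axis (not along the pixel's ray), 0 where there is no reading.
- r.camera_model(name): a dict with "camera_matrix" (3x3 intrinsics, pixels), "camera_from_world" (4x4, takes a point from world to camera coordinates). Camera axes: x right, y down, z forward; pixel columns grow to the right and rows downward; lengths in m; the calibration is good to about 2 mm. A picture is of the moment at which its call begins: read the wrist's pose just before it. camera_model takes no time and is no camera call; for the wrist camera it gives the pose at the moment of the call.
- r.job_done(): hands the job in, once; it reports no verdict.
The state is a dict: "time_s": time; "joint_positions": joint angles; "qvel": joint speeds; "joint_torque": joint torques, N m; "tool_pos": TCP position; "ee_rot": TCP orientation; "force": force on the tool from outside, world axes, zero at the start; "wrist_torque": the same for the moment, N m; "gripper_width": finger opening in m.
Only numpy, scipy, OpenCV 4.12 (cv2) and the standard library are available. Lean on these libraries where they do the work, as an engineer would, in place of code of your own. Each camera call takes 0.05 s, during which the arm holds its last target. There are 200 camera calls.

### The job

Use the scoop to tip at least three of the steel nuts from the shallow grey tray into the feeder's open hopper, without touching the nuts with the fingers, and lay the scoop flat back on its rubber mat. Then run the feeder: press the sprung run paddle with the fingers down to its middle position, where the paddle lies level, and finish while still holding it there; never push it through to its bottom stop. Leave the bolts, black caps and tape roll where they are.

Things in the scene. Friction and masses are not known exactly. Their poses are not given: they have to be found in the camera images.
- nut_tray: Shallow open grey plastic tray, outside 210 (x) x 120 (y) x 40 mm high, walls and floor 5 mm: inside 200 x 110. Fixed in place. Origin: centre of its underside on the bench; z up; its -x end faces roughly to the robot. At the start the five nuts lie on its floor in the 75 mm nearest the -x end; the rest of the floor is bare.
- scoop: Loose flat-bottomed aluminium scoop, about 0.2 kg, on the mat. Pan 100 long (x) x 96 wide (y, 91 inside), open mouth at its -x end (roughly to the robot), floor 3 mm, tapering over the last 26 to a sharp lip at x = -50; back wall 34 high at x = +50; side walls 34 high, sloping down to nothing from x = -8 to -34. Origin: centre of the pan's underside; x from mouth to grip, z up.
- scoop_grip (a point): Point at x = +50, y = 0, z = +90 mm of the scoop, on its upright black grip: a block 24 (x) x 26 (y) mm above the back wall, from 38 to 116 mm above the scoop's underside. A good place for the TCP, fingers from above closing along the scoop's y or x. Axes as the scoop's.
- scoop_lip (a point): Middle of the scoop's sharp front edge, on the underside: x = -50, y = 0, z = 0 of the scoop. Axes as the scoop's.
- mat: Black rubber mat, 200 (its x) x 130 (its y) x 4 mm thick. Fixed in place. Origin: centre of its underside on the bench. The scoop starts on it and goes back on it, flat, mouth the same way (pan centre within 60 mm of the mat's centre is on it).
- feeder: Bench nut feeder: blue base 160 (x) x 140 (y) x 50 mm with an open steel hopper on top, outside 150 (x) x 140 (y) mm, walls 5 mm, rim 125 mm above the bench, a small chute on its +x side. Fixed in place. Origin: centre of the underside on the bench, z up.
- hopper_in (a point): Centre of the hopper's inner floor, 55 mm above the bench, 70 mm below the rim; hopper inside 140 (x) x 130 (y) mm. Axes as the feeder's.
- station: Run-control station: grey base 180 (x, -70 to +110) x 90 (y) x 30 mm; two cheeks 103 mm high carry the paddle's pivot at x = +80, 85 mm above the bench; the paddle reaches from there towards -x (roughly to the robot). A thin post with a pointer beside the paddle (+y) marks level. Fixed in place. Origin on the bench, z up.
- paddle (a joint): Angle of the spring-return run paddle (rad): 0 released (sloping up 0.3 rad to the pad), 0.3 middle position (level, feeder runs), 0.6 bottom stop; grows as the pad is pressed. The pad takes about 5 N to start, 10 N at the middle, 15 N at the bottom, and springs back when let go. Allowed while holding: 0.22 to 0.38.
- paddle_pad (a point): Centre of the upper face of the square rubber pad (44 x 44 x 12 mm) at the paddle's free end, 110 mm from the pivot axis. Released it is about 123 mm above the bench; level, at the middle position, it is 91 mm above the bench and 30 mm to the -x side of the station's origin.
- nut0: Loose M16 steel hexagon nut, 24 mm across the flats, 28 across the corners, 13 mm high with chamfered faces, 35 g, friction about 0.6 on everything. Origin: centre of its underside.
- nut1: Loose M16 steel hexagon nut, 24 mm across the flats, 28 across the corners, 13 mm high with chamfered faces, 35 g, friction about 0.6 on everything. Origin: centre of its underside.
- nut2: Loose M16 steel hexagon nut, 24 mm across the flats, 28 across the corners, 13 mm high with chamfered faces, 35 g, friction about 0.6 on everything. Origin: centre of its underside.
- nut3: Loose M16 steel hexagon nut, 24 mm across the flats, 28 across the corners, 13 mm high with chamfered faces, 35 g, friction about 0.6 on everything. Origin: centre of its underside.
- nut4: Loose M16 steel hexagon nut, 24 mm across the flats, 28 across the corners, 13 mm high with chamfered faces, 35 g, friction about 0.6 on everything. Origin: centre of its underside.
- bolt0: Bystander: a loose steel bolt with its nut on, 88 mm long along its x, 28 mm wide, lying on the bench. Origin under its middle. Leave alone.
- bolt1: Bystander: a loose steel bolt with its nut on, 88 mm long along its x, 28 mm wide, lying on the bench. Origin under its middle. Leave alone.
- cap0: Bystander: a loose black plastic end cap, 40 mm across, 18 high. Origin: centre of its underside. Leave alone.
- cap1: Bystander: a loose black plastic end cap, 40 mm across, 18 high. Origin: centre of its underside. Leave alone.
- cap2: Bystander: a loose black plastic end cap, 40 mm across, 18 high. Origin: centre of its underside. Leave alone.
- tape: Bystander: a loose roll of pale tape lying flat, 100 mm across, 45 high. Origin: centre of its underside. Leave alone.
There are look-alikes about, which are no part of the job. Leave any red look-alike of the station alone. Of the things that look like the mat, the larger one is meant.

How it is judged:
By the outcome, as a careful person would: the job done as asked, in the order asked, and still so for the second after the job is handed in, while the arm keeps its last pose, push and grip.
It also fails if it takes over 72 s, if anything falls off the work surface, if the arm or the gripper's body presses on something with over 40 N, if the wrist force passes 120 N, or if a joint passes its speed limit or range.

## Working session

There is one attempt and no reset: what is moved stays moved. The work goes in short steps, Python scripts to look and compute and a shell command to move; the robot and the scene stay as the last step left them, time stands still between calls to the robot, and variables do not carry over. Pictures are saved under pics/ and viewed, about 8 in all and at most 12, crops included, and the job is handed in when it is done.

```bash
mkdir -p pics; ls; cat > h.py <<'E'
import numpy as np, cv2
from bench import r
def grab(n,f=None):
    m=r.camera_model(n); p,d=r.grab_frame(n)
    np.savez(f'{n}.npz',p=p,d=d,K=m['camera_matrix'],T=m['camera_from_world'])
    if f: cv2.imwrite(f'pics/{f}',p[:,:,::-1])
def world(n,pts,w=1):
    z=np.load(f'{n}.npz'); K,T,d=z['K'],z['T'],z['d']; Ti=np.linalg.inv(T)
    out=[]
    for u,v in pts:
        a=d[int(v)-w:int(v)+w+1,int(u)-w:int(u)+w+1]; a=a[a>0]; zz=np.median(a) if a.size else np.nan
        c=np.linalg.inv(K)@[u,v,1]*zz
        out.append((Ti@np.r_[c,1])[:3])
    return np.array(out)
def cloud(n):
    z=np.load(f'{n}.npz'); K,T,d=z['K'],z['T'],z['d']; Ti=np.linalg.inv(T)
    v,u=np.mgrid[:420,:560]; c=np.stack([u,v,np.ones_like(u)],-1)@np.linalg.inv(K).T*d[...,None]
    return c@Ti[:3,:3].T+Ti[:3,3], z['p'], d>0
E
python3 - <<'E'
from h import *
s=r.get_state(); print({k:np.round(v,3) for k,v in s.items()})
grab('scene','scene0.png'); grab('side','side0.png')
for n in('scene','side'):
    m=r.camera_model(n);print(np.round(m['camera_from_world'],3))
E
```

```text
pics
{'time_s': np.float64(0.0), 'joint_positions': array([-1.371,  0.468, -0.012,  1.604,  0.006,  1.071, -0.056]), 'qvel': array([-0.002, -0.002, -0.002,  0.001,  0.002,  0.002,  0.001]), 'joint_torque': array([ 1.0000e-03, -5.2058e+01, -1.3000e-02, -2.4375e+01, -5.7000e-02,
        1.7000e-02,  0.0000e+00]), 'tool_pos': array([0.156, 0.63 , 0.232]), 'ee_rot': array([ 0.121,  0.993, -0.001, -0.   ]), 'force': array([-0.528,  0.023, -0.266]), 'wrist_torque': array([-0.049, -0.04 , -0.025]), 'gripper_width': np.float64(0.092)}
[[ 0.712  0.702  0.005 -0.359]
 [ 0.606 -0.61  -0.511 -0.24 ]
 [-0.356  0.367 -0.86   1.485]
 [ 0.     0.     0.     1.   ]]
[[-0.999 -0.028  0.021  0.478]
 [-0.032  0.48  -0.877  0.109]
 [ 0.014 -0.877 -0.481  1.11 ]
 [ 0.     0.     0.     1.   ]]
```

View pics/scene0.png

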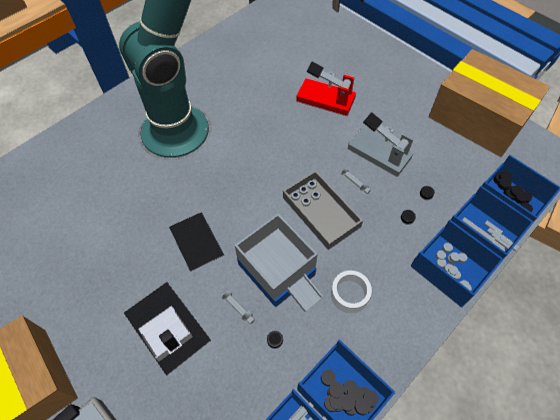

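View pics/side0.png

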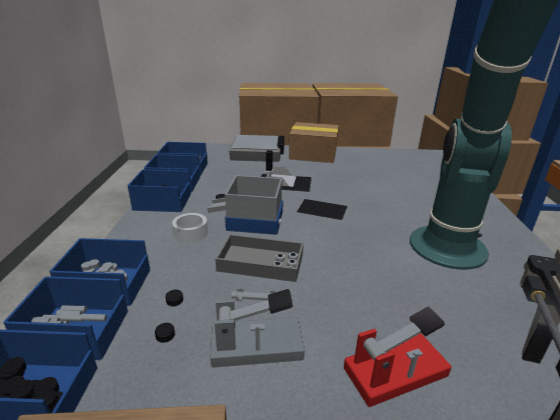

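The scene picture shows, candidates by pixel:
- **Mats:** the black mat with the scoop at (167,328) and a smaller bare one at (197,240). I choose the larger one, under the scoop.
- **Stations:** grey at (380,150) and red at (326,92). I choose grey.
- **Tray:** (322,210), with the five nuts at (305,192).
- **Feeder:** (277,255).

Next I measure these and check a crop.

```bash
python3 - <<'E'
from h import *
P,img,ok=cloud('scene')
def rect(name,u0,u1,v0,v1,z0,z1,extra=None):
    m=np.zeros(ok.shape,bool); m[v0:v1,u0:u1]=1
    m&=ok&(P[...,2]>z0)&(P[...,2]<z1)
    if extra is not None: m&=extra
    q=P[m][:,:2].astype(np.float32)
    c,s,a=cv2.minAreaRect(q*1000); print(name,len(q),np.round(c),np.round(s),round(a,1),'zmed',np.median(P[m][:,2]).round(4))
g=img.astype(int).sum(-1)
rect('tray',275,370,165,250,.03,.045)
rect('hopper',230,322,210,300,.115,.13)
rect('mat',115,215,275,380,-.005,.012,g<130)
rect('mat2',160,230,205,275,-.005,.012,g<130)
rect('grip',150,190,310,360,.1,.13)
rect('pan',130,200,300,360,.025,.045)
rect('scoopfloor',130,200,300,360,.004,.02,g>450)
rect('stbase',340,420,110,180,.02,.036)
rect('pad',355,390,105,140,.09,.2,g<200)
print(world('scene',[(165,140),(350,180),(352,290),(238,307),(275,340),(427,192),(408,216)]).round(3))
def crop(a,f,u0,u1,v0,v1): return cv2.resize(img[v0:v1,u0:u1,::-1],(400,400*(v1-v0)//(u1-u0)),interpolation=cv2.INTER_CUBIC)
a=crop(0,0,110,220,275,385);b=crop(0,0,275,385,160,270)
cv2.imwrite('pics/crop1.png',np.hstack([a,b]))
E
```

```text
tray 605 [537. 107.] [123. 213.] 81.4 zmed 0.0375
hopper 667 [ 572. -107.] [142. 152.] 85.3 zmed 0.1233
mat 2243 [ 485. -408.] [127. 199.] 84.9 zmed 0.0033
mat2 1691 [ 352. -204.] [ 98. 152.] 74.0 zmed 0.0021
grip 156 [ 548. -427.] [26. 25.] 83.7 zmed 0.1184
pan 191 [ 523. -424.] [96. 79.] 82.9 zmed 0.0371
scoopfloor 847 [ 497. -421.] [ 95. 100.] 83.2 zmed 0.0064
stbase 1239 [478. 343.] [280. 197.] 2.1 zmed 0.0285
pad 187 [479. 380.] [42. 44.] 10.4 zmed 0.122
[[ 0.04  -0.058  0.036]
 [ 0.527  0.246  0.008]
 [ 0.754 -0.009 -0.   ]
 [ 0.583 -0.253  0.021]
 [ 0.707 -0.245  0.017]
 [ 0.717  0.365  0.018]
 [ 0.727  0.262  0.018]]
```

View pics/crop1.png

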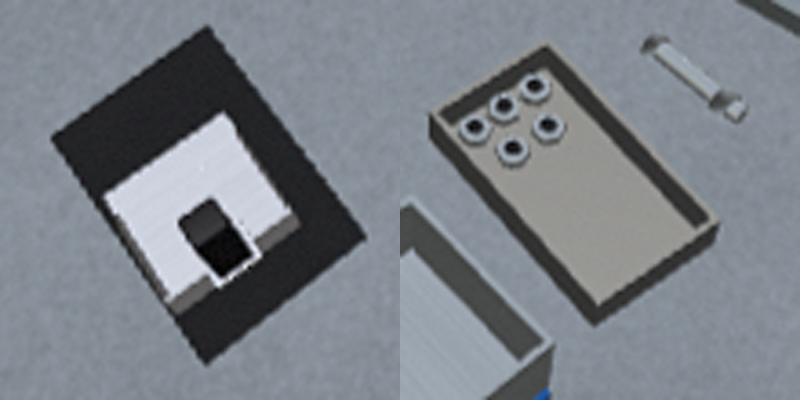

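The crop confirms it: the scoop sits on the larger mat with its mouth towards the robot. All five nuts lie at the tray's -x end, three against the wall and two behind. The plan is to grip along the scoop's y, so the tool barely turns from its start orientation.

```bash
cat >> h.py <<'E'
from scipy.spatial.transform import Rotation as Ro
def tool(yaw,pitch=0):  # scoop pose yaw deg; pitch>0 = mouth down. tool x = -scoop x, y = scoop y
    B=Ro.from_matrix(np.array([[-1,0,0],[0,1,0],[0,0,-1]]).T)
    return Ro.from_euler('z',yaw,degrees=True)*Ro.from_euler('y',-pitch,degrees=True)*B
def rel(*targets):  # (pos mm, yaw, pitch)
    s=r.get_state(); R0=Ro.from_quat(s['ee_rot']); p0=np.array(s['tool_pos'])*1000
    print('at',p0.round(1),'t',round(float(s['time_s']),2),'F',np.round(s['force'],1),'w',round(float(s['gripper_width']),4), 'q',np.round(s['joint_positions'],2))
    for p,y,pt in targets:
        print(p,y,pt,'d',R0.inv().apply(np.array(p)-p0).round(1),'a',(R0.inv()*tool(y,pt)).as_rotvec().round(3))
E
python3 - <<'E'
from h import *
print(tool(-6.5).as_matrix().round(2), Ro.from_quat(r.get_state()['ee_rot']).as_matrix().round(2))
rel(((480,150,300),-6.5,0),((548,-427,230),-6.5,0),((548,-427,94),-6.5,0))
E
```

```text
[[-0.99  0.11  0.  ]
 [ 0.11  0.99  0.  ]
 [ 0.    0.   -1.  ]] [[-0.97  0.24 -0.  ]
 [ 0.24  0.97 -0.  ]
 [-0.   -0.   -1.  ]]
at [156.2 630.5 232.4] t 0.1 F [0.3 0.  0.1] w 0.0916 q [-1.37  0.47 -0.01  1.6   0.01  1.07 -0.06]
(480, 150, 300) -6.5 0 d [-429.8 -388.6  -66.9] a [-0.002  0.    -0.129]
(548, -427, 230) -6.5 0 d [-634.6 -932.2    4. ] a [-0.002  0.    -0.129]
(548, -427, 94) -6.5 0 d [-634.5 -932.   140. ] a [-0.002  0.    -0.129]
```

```bash
python3 -m creep '[{"dx":-430,"dy":-389,"dz":-67,"az":-0.129},{"dx":-430,"dy":-389,"dz":-67,"az":-0.129},{"dx":-430,"dy":-389,"dz":-67,"az":-0.129},{"dx":-430,"dy":-389,"dz":-67,"az":-0.129},{"dx":-430,"dy":-389,"dz":-67,"az":-0.129},{"dx":-430,"dy":-389,"dz":-67,"az":-0.129},{"dx":-430,"dy":-389,"dz":-67,"az":-0.129},{"dx":-430,"dy":-389,"dz":-67,"az":-0.129},{"dx":-430,"dy":-389,"dz":-67,"az":-0.129},{"dx":-635,"dy":-932,"dz":4,"az":-0.129},{"dx":-635,"dy":-932,"dz":4,"az":-0.129},{"dx":-635,"dy":-932,"dz":4,"az":-0.129},{"dx":-635,"dy":-932,"dz":4,"az":-0.129},{"dx":-635,"dy":-932,"dz":4,"az":-0.129},{"dx":-635,"dy":-932,"dz":4,"az":-0.129},{"dx":-635,"dy":-932,"dz":4,"az":-0.129},{"dx":-635,"dy":-932,"dz":4,"az":-0.129},{"dx":-635,"dy":-932,"dz":4,"az":-0.129},{"dx":-635,"dy":-932,"dz":4,"az":-0.129},{"dx":-635,"dy":-932,"dz":4,"az":-0.129}]'
python3 - <<'E'
from h import *
rel(((548,-427,94),-6.5,0))
grab('wrist','wrist1.png')
E
```

```text
at [156.2 630.5 232.4] t 0.1 F [0.3 0.  0.1] w 0.0916 q [-1.37  0.47 -0.01  1.6   0.01  1.07 -0.06]
(548, -427, 94) -6.5 0 d [-634.5 -932.   140. ] a [-0.002  0.    -0.129]validation failed for argument at $[0]...
```

View pics/wrist1.png

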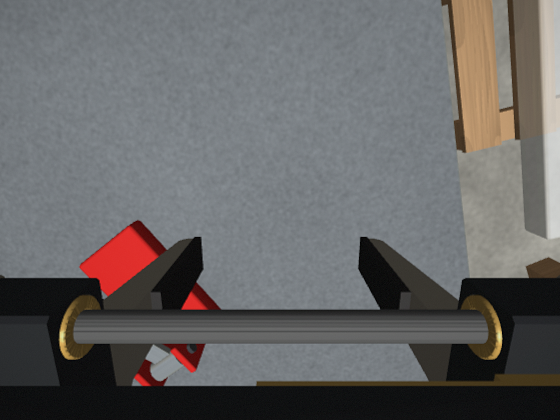

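The picture is only the start view, because the move was refused. The rows probably need every key, so I'll try one full row.

```bash
python3 -m creep '[{"ax":0,"ay":0,"az":-0.129,"dx":-430,"dy":-389,"dz":-67,"fingers":1}]'
```

```text
time_s: 0.28
tool_pos: [0.1874, 0.5811, 0.2389]
ee_rot: [0.052, 0.999, -0.0, -0.001]
force: [1.1, 0.0, 0.9]
gripper_width: 0.0917
```

```bash
python3 - <<'E'
from h import *
rel(((480,150,300),-6.5,0),((548,-427,230),-6.5,0))
E
```

```text
at [187.4 581.1 238.9] t 0.28 F [1.1 0.  0.9] w 0.0917 q [-1.29  0.4  -0.03  1.7   0.01  1.05  0.14]
(480, 150, 300) -6.5 0 d [-335.4 -398.7  -61.5] a [-0.001 -0.002  0.01 ]
(548, -427, 230) -6.5 0 d [-462.7 -965.5    8.7] a [-0.001 -0.002  0.01 ]
```

```bash
python3 -m creep '[{"ax":0,"ay":0,"az":0,"dx":-335,"dy":-399,"dz":-61,"fingers":1},{"ax":0,"ay":0,"az":0,"dx":-335,"dy":-399,"dz":-61,"fingers":1},{"ax":0,"ay":0,"az":0,"dx":-335,"dy":-399,"dz":-61,"fingers":1},{"ax":0,"ay":0,"az":0,"dx":-335,"dy":-399,"dz":-61,"fingers":1},{"ax":0,"ay":0,"az":0,"dx":-335,"dy":-399,"dz":-61,"fingers":1},{"ax":0,"ay":0,"az":0,"dx":-335,"dy":-399,"dz":-61,"fingers":1},{"ax":0,"ay":0,"az":0,"dx":-335,"dy":-399,"dz":-61,"fingers":1},{"ax":0,"ay":0,"az":0,"dx":-335,"dy":-399,"dz":-61,"fingers":1},{"ax":0,"ay":0,"az":0,"dx":-463,"dy":-966,"dz":9,"fingers":1},{"ax":0,"ay":0,"az":0,"dx":-463,"dy":-966,"dz":9,"fingers":1},{"ax":0,"ay":0,"az":0,"dx":-463,"dy":-966,"dz":9,"fingers":1},{"ax":0,"ay":0,"az":0,"dx":-463,"dy":-966,"dz":9,"fingers":1},{"ax":0,"ay":0,"az":0,"dx":-463,"dy":-966,"dz":9,"fingers":1},{"ax":0,"ay":0,"az":0,"dx":-463,"dy":-966,"dz":9,"fingers":1},{"ax":0,"ay":0,"az":0,"dx":-463,"dy":-966,"dz":9,"fingers":1},{"ax":0,"ay":0,"az":0,"dx":-463,"dy":-966,"dz":9,"fingers":1},{"ax":0,"ay":0,"az":0,"dx":-463,"dy":-966,"dz":9,"fingers":1},{"ax":0,"ay":0,"az":0,"dx":-463,"dy":-966,"dz":9,"fingers":1},{"ax":0,"ay":0,"az":0,"dx":-463,"dy":-966,"dz":9,"fingers":1},{"ax":0,"ay":0,"az":0,"dx":-463,"dy":-966,"dz":9,"fingers":1}]'
python3 - <<'E'
from h import *
rel(((548,-427,94),-6.5,0))
grab('scene');P,img,ok=cloud('scene')
grab('wrist','wrist2.png')
E
```

```text
time_s: 2.78
tool_pos: [0.5413, -0.4319, 0.2309]
ee_rot: [0.057, 0.998, 0.001, -0.0]
force: [0.7, 0.8, 1.3]
gripper_width: 0.0919
at [ 541.3 -431.9  230.9] t 2.77 F [0.7 0.8 1.3] w 0.0919 q [ 0.25  0.58  0.56  1.52 -0.33  1.14  2.34]
(548, -427, 94) -6.5 0 d [ -6.2   5.5 136.9] a [ 0.001 -0.001  0.   ]
```

View pics/wrist2.png

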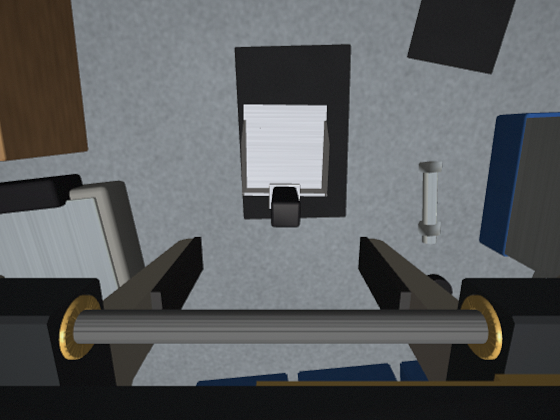

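The wrist view shows the scoop's grip at (286,205), centred between the fingers and aligned, mouth up-image (towards -x). I'll go down and close.

```bash
python3 -m creep '[{"ax":0,"ay":0,"az":0,"dx":-6,"dy":5,"dz":40,"fingers":1},{"ax":0,"ay":0,"az":0,"dx":-6,"dy":5,"dz":80,"fingers":1},{"ax":0,"ay":0,"az":0,"dx":-6,"dy":5,"dz":115,"fingers":1},{"ax":0,"ay":0,"az":0,"dx":-6,"dy":5,"dz":137,"fingers":1},{"ax":0,"ay":0,"az":0,"dx":-6,"dy":5,"dz":137,"fingers":1},{"ax":0,"ay":0,"az":0,"dx":-6,"dy":5,"dz":137,"fingers":-1},{"ax":0,"ay":0,"az":0,"dx":-6,"dy":5,"dz":137,"fingers":-1},{"ax":0,"ay":0,"az":0,"dx":-6,"dy":5,"dz":137,"fingers":-1},{"ax":0,"ay":0,"az":0,"dx":-6,"dy":5,"dz":137,"fingers":-1},{"ax":0,"ay":0,"az":0,"dx":-6,"dy":5,"dz":137,"fingers":-1},{"ax":0,"ay":0,"az":0,"dx":-6,"dy":5,"dz":137,"fingers":-1},{"ax":0,"ay":0,"az":0,"dx":-6,"dy":5,"dz":137,"fingers":-1}]'
python3 - <<'E'
from h import *
rel(((548,-427,94),-6.5,0))
E
```

```text
time_s: 4.38
tool_pos: [0.5479, -0.4283, 0.0944]
ee_rot: [0.057, 0.998, 0.0, 0.0]
force: [0.5, -0.7, -2.6]
gripper_width: 0.0257
at [ 547.9 -428.3   94.4] t 4.38 F [ 0.5 -0.7 -2.6] w 0.0257 q [ 0.28  0.73  0.5   1.6  -0.41  0.91  2.39]
(548, -427, 94) -6.5 0 d [0.  1.3 0.4] a [ 0.001 -0.    -0.   ]
```

```bash
python3 - <<'E'
from h import *
rel(((548,-427,260),-6.5,0),((628,93,260),-8.6,0))
E
```

```text
at [ 547.9 -428.3   94.4] t 4.38 F [ 0.5 -0.7 -2.6] w 0.0257 q [ 0.28  0.73  0.5   1.6  -0.41  0.91  2.39]
(548, -427, 260) -6.5 0 d [   0.     1.4 -165.6] a [ 0.001 -0.    -0.   ]
(628, 93, 260) -8.6 0 d [ -20.4  527.2 -165.3] a [ 0.001 -0.     0.036]
```

```bash
python3 -m creep '[{"ax":0,"ay":0,"az":0,"dx":0,"dy":0,"dz":-30,"fingers":-1},{"ax":0,"ay":0,"az":0,"dx":0,"dy":0,"dz":-70,"fingers":-1},{"ax":0,"ay":0,"az":0,"dx":0,"dy":0,"dz":-120,"fingers":-1},{"ax":0,"ay":0,"az":0,"dx":0,"dy":0,"dz":-165,"fingers":-1},{"ax":0,"ay":0,"az":0.036,"dx":-2,"dy":50,"dz":-165,"fingers":-1},{"ax":0,"ay":0,"az":0.036,"dx":-5,"dy":110,"dz":-165,"fingers":-1},{"ax":0,"ay":0,"az":0.036,"dx":-7,"dy":170,"dz":-165,"fingers":-1},{"ax":0,"ay":0,"az":0.036,"dx":-9,"dy":230,"dz":-165,"fingers":-1},{"ax":0,"ay":0,"az":0.036,"dx":-11,"dy":290,"dz":-165,"fingers":-1},{"ax":0,"ay":0,"az":0.036,"dx":-14,"dy":350,"dz":-165,"fingers":-1},{"ax":0,"ay":0,"az":0.036,"dx":-17,"dy":410,"dz":-165,"fingers":-1},{"ax":0,"ay":0,"az":0.036,"dx":-18,"dy":465,"dz":-165,"fingers":-1},{"ax":0,"ay":0,"az":0.036,"dx":-20,"dy":505,"dz":-165,"fingers":-1},{"ax":0,"ay":0,"az":0.036,"dx":-20,"dy":527,"dz":-165,"fingers":-1},{"ax":0,"ay":0,"az":0.036,"dx":-20,"dy":527,"dz":-165,"fingers":-1},{"ax":0,"ay":0,"az":0.036,"dx":-20,"dy":527,"dz":-165,"fingers":-1}]'
python3 - <<'E'
from h import *
rel(((628,93,110),-8.6,2),((628,93,96),-8.6,2))
grab('wrist','wrist3.png')
E
```

```text
time_s: 6.38
tool_pos: [0.6274, 0.0899, 0.2595]
ee_rot: [0.076, 0.997, -0.001, 0.0]
force: [-0.2, -0.2, -1.8]
gripper_width: 0.026
at [627.4  89.9 259.5] t 6.38 F [-0.2 -0.2 -1.8] w 0.026 q [-0.56  0.44  0.49  1.64 -0.22  1.12  1.41]
(628, 93, 110) -8.6 2 d [-1.000e-01  3.300e+00  1.495e+02] a [-0.001 -0.035 -0.003]
(628, 93, 96) -8.6 2 d [-1.000e-01  3.400e+00  1.635e+02] a [-0.001 -0.035 -0.003]
```

View pics/wrist3.png

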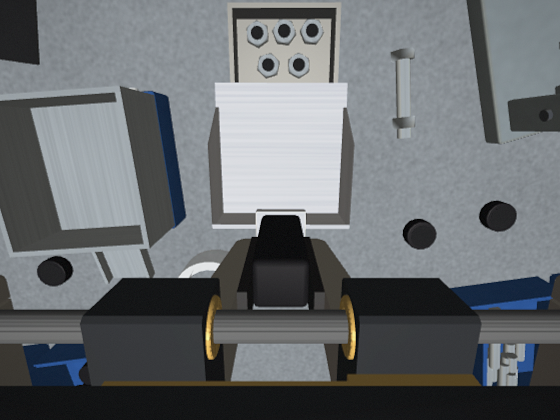

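The wrist view shows the held scoop over the tray, lip at row 83 (215 to 348), with the five nuts ahead at (257..312,30) and (267..300,65). The lateral offset is about 3 mm, which this descent corrects.

```bash
python3 -m creep '[{"ax":0,"ay":-0.035,"az":0,"dx":0,"dy":3,"dz":50,"fingers":-1},{"ax":0,"ay":-0.035,"az":0,"dx":0,"dy":3,"dz":100,"fingers":-1},{"ax":0,"ay":-0.035,"az":0,"dx":0,"dy":3,"dz":135,"fingers":-1},{"ax":0,"ay":-0.035,"az":0,"dx":0,"dy":3,"dz":152,"fingers":-1},{"ax":0,"ay":-0.035,"az":0,"dx":0,"dy":3,"dz":156,"fingers":-1},{"ax":0,"ay":-0.035,"az":0,"dx":0,"dy":3,"dz":156,"fingers":-1}]'
python3 - <<'E'
from h import *
rel(((628,93,96),-8.6,2),((524,109,98),-8.6,2))
E
```

```text
time_s: 7.18
tool_pos: [0.6289, 0.0952, 0.1047]
ee_rot: [0.075, 0.997, -0.001, 0.018]
force: [0.4, -0.5, -1.5]
gripper_width: 0.0259
at [628.9  95.2 104.7] t 7.17 F [ 0.4 -0.5 -1.5] w 0.0259 q [-0.52  0.6   0.42  1.78 -0.31  0.79  1.47]
(628, 93, 96) -8.6 2 d [ 0.9 -2.3  8.7] a [ 0.001  0.002 -0.   ]
(524, 109, 98) -8.6 2 d [106.   -2.1   2.8] a [ 0.001  0.002 -0.   ]
```

```bash
python3 -m creep '[{"ax":0,"ay":0,"az":0,"dx":0,"dy":-1,"dz":4,"fingers":-1},{"ax":0,"ay":0,"az":0,"dx":0,"dy":-1,"dz":4,"fingers":-1}]'; python3 -m creep '[{"ax":0,"ay":0,"az":0,"dx":0,"dy":0,"dz":2,"fingers":-1},{"ax":0,"ay":0,"az":0,"dx":0,"dy":0,"dz":2,"fingers":-1}]';python3 -m creep '[{"ax":0,"ay":0,"az":0,"dx":0,"dy":0,"dz":1.5,"fingers":-1},{"ax":0,"ay":0,"az":0,"dx":0,"dy":0,"dz":1.5,"fingers":-1}]'
```

```text
time_s: 7.42
tool_pos: [0.6282, 0.0947, 0.1001]
ee_rot: [0.075, 0.997, -0.001, 0.018]
force: [-0.5, -0.3, -3.2]
gripper_width: 0.0258
time_s: 7.68
tool_pos: [0.6288, 0.0948, 0.0983]
ee_rot: [0.075, 0.997, -0.001, 0.018]
force: [1.1, 0.2, 3.5]
gripper_width: 0.0259
time_s: 7.92
tool_pos: [0.6292, 0.0948, 0.0979]
ee_rot: [0.075, 0.997, -0.001, 0.019]
force: [-1.3, 0.5, 10.1]
gripper_width: 0.0257
```

```bash
python3 -m creep '[{"ax":0,"ay":0,"az":0,"dx":10,"dy":0,"dz":-0.8,"fingers":-1},{"ax":0,"ay":0,"az":0,"dx":20,"dy":-1,"dz":-1.2,"fingers":-1},{"ax":0,"ay":0,"az":0,"dx":30,"dy":-1,"dz":-1.5,"fingers":-1},{"ax":0,"ay":0,"az":0,"dx":40,"dy":-1,"dz":-1.8,"fingers":-1},{"ax":0,"ay":0,"az":0,"dx":50,"dy":-1,"dz":-2.2,"fingers":-1},{"ax":0,"ay":0,"az":0,"dx":60,"dy":-1,"dz":-2.5,"fingers":-1},{"ax":0,"ay":0,"az":0,"dx":68,"dy":-1,"dz":-2.8,"fingers":-1},{"ax":0,"ay":0,"az":0,"dx":76,"dy":-1,"dz":-3.1,"fingers":-1}]'
python3 - <<'E'
from h import *
rel(((528,108,98),-8.6,2))
grab('wrist','wrist4.png')
E
```

```text
time_s: 8.93
tool_pos: [0.5575, 0.1051, 0.099]
ee_rot: [0.075, 0.997, -0.0, 0.023]
force: [9.4, 0.2, 7.9]
gripper_width: 0.0259
at [557.5 105.1  99. ] t 8.93 F [9.4 0.2 7.9] w 0.0259 q [-0.59  0.51  0.42  1.96 -0.3   0.69  1.43]
(528, 108, 98) -8.6 2 d [29.6 -1.5 -0.4] a [0.003 0.011 0.   ]
```

View pics/wrist4.png

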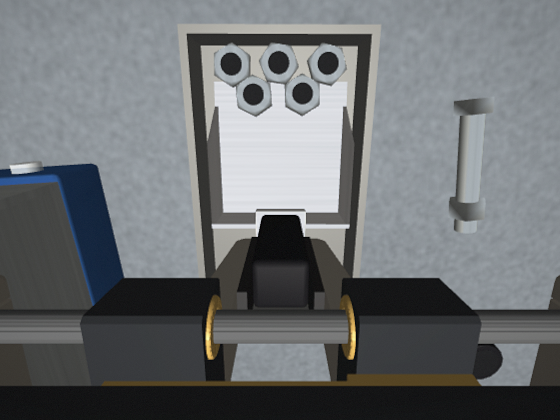

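Two nuts, at (254,95) and (302,95), are already on the pan. The other three are against the wall with the lip under their edge. I'll keep pushing to the wall.

```bash
python3 -m creep '[{"ax":0,"ay":0,"az":0,"dx":5,"dy":-0.5,"dz":-0.1,"fingers":-1},{"ax":0,"ay":0,"az":0,"dx":10,"dy":-1,"dz":-0.3,"fingers":-1},{"ax":0,"ay":0,"az":0,"dx":14,"dy":-1,"dz":-0.4,"fingers":-1},{"ax":0,"ay":0,"az":0,"dx":18,"dy":-1,"dz":-0.5,"fingers":-1},{"ax":0,"ay":0,"az":0,"dx":21,"dy":-1,"dz":-0.7,"fingers":-1},{"ax":0,"ay":0,"az":0,"dx":21,"dy":-1,"dz":-0.7,"fingers":-1}]'
python3 - <<'E'
from h import *
rel(((528,108,98),-8.6,2))
grab('wrist','wrist5.png')
E
```

```text
time_s: 9.72
tool_pos: [0.5378, 0.1073, 0.0992]
ee_rot: [0.075, 0.997, -0.0, 0.024]
force: [9.7, -0.8, 5.4]
gripper_width: 0.0258
at [537.8 107.3  99.2] t 9.72 F [ 9.7 -0.8  5.4] w 0.0258 q [-0.61  0.48  0.43  2.01 -0.29  0.66  1.42]
(528, 108, 98) -8.6 2 d [ 9.9 -0.8  0.7] a [0.003 0.013 0.   ]
```

View pics/wrist5.png

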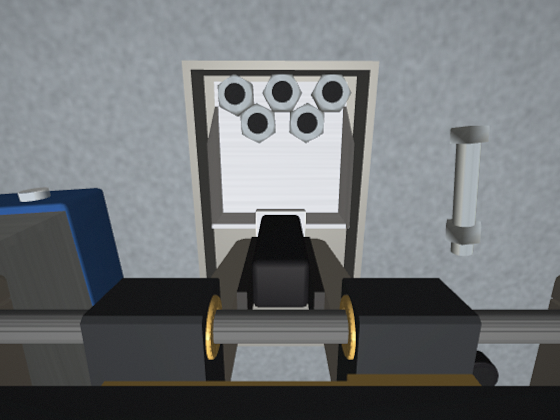

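All five nuts, at (235..332,92) and (257..307,123), now sit on the pan at the wall. I'll tip the mouth up about the back edge so they slide to the back.

```bash
python3 - <<'E'
from h import *
B=np.array([535,108.,9]);x=np.array([.989,-.15,0])
T=[]
for th,l in((8,0),(18,3),(28,10),(40,25),(40,150),(25,200)):
    t=np.radians(th);T.append((tuple((B+90.4*np.sin(t)*x+[0,0,90.4*np.cos(t)+l]).round(1).tolist()),-8.6,-th))
rel(*T)
E
```

```text
at [537.8 107.3  99.2] t 9.78 F [9.3 0.  6.4] w 0.026 q [-0.61  0.48  0.43  2.01 -0.29  0.66  1.42]
(547.4, 106.1, 98.5) -8.6 -8 d [-9.6  0.2  1.1] a [0.003 0.188 0.   ]
(562.6, 103.8, 98.0) -8.6 -18 d [-24.9   0.2   2.4] a [0.003 0.362 0.001]
(577.0, 101.6, 98.8) -8.6 -28 d [-39.5   0.2   2.3] a [0.003 0.537 0.001]
(592.5, 99.3, 103.3) -8.6 -40 d [-55.4   0.2  -1.5] a [0.003 0.746 0.001]
(592.5, 99.3, 228.3) -8.6 -40 d [ -61.4    0.6 -126.3] a [0.003 0.746 0.001]
(572.8, 102.3, 290.9) -8.6 -25 d [ -44.4    0.9 -189.8] a [0.003 0.484 0.001]
```

```bash
python3 -m creep '[{"ax":0,"ay":0.09,"az":0,"dx":-4,"dy":0,"dz":0,"fingers":-1},{"ax":0,"ay":0.19,"az":0,"dx":-10,"dy":0,"dz":1,"fingers":-1},{"ax":0,"ay":0.27,"az":0,"dx":-17,"dy":0,"dz":1,"fingers":-1},{"ax":0,"ay":0.36,"az":0,"dx":-25,"dy":0,"dz":2,"fingers":-1},{"ax":0,"ay":0.45,"az":0,"dx":-32,"dy":0,"dz":2,"fingers":-1},{"ax":0,"ay":0.54,"az":0,"dx":-40,"dy":0,"dz":2,"fingers":-1},{"ax":0,"ay":0.65,"az":0,"dx":-48,"dy":0,"dz":0,"fingers":-1},{"ax":0,"ay":0.75,"az":0,"dx":-55,"dy":0,"dz":-2,"fingers":-1},{"ax":0,"ay":0.75,"az":0,"dx":-57,"dy":0,"dz":-30,"fingers":-1},{"ax":0,"ay":0.75,"az":0,"dx":-59,"dy":0,"dz":-70,"fingers":-1},{"ax":0,"ay":0.75,"az":0,"dx":-61,"dy":0,"dz":-110,"fingers":-1},{"ax":0,"ay":0.75,"az":0,"dx":-61,"dy":0,"dz":-126,"fingers":-1},{"ax":0,"ay":0.75,"az":0,"dx":-61,"dy":0,"dz":-126,"fingers":-1}]'
python3 - <<'E'
from h import *
rel(((572.8, 102.3, 290.9),-8.6,-25))
grab('wrist','wrist6.png')
E
```

```text
time_s: 11.4
tool_pos: [0.5879, 0.0986, 0.2243]
ee_rot: [0.07, 0.934, 0.027, -0.348]
force: [-0.1, -0.1, -4.2]
gripper_width: 0.026
at [587.9  98.6 224.3] t 11.4 F [-0.1 -0.1 -4.2] w 0.026 q [-0.31  0.8   0.33  1.27 -0.34  1.82  1.47]
(572.8, 102.3, 290.9) -8.6 -25 d [ 55.3   1.4 -40.2] a [ 0.001 -0.277  0.   ]
```

View pics/wrist6.png

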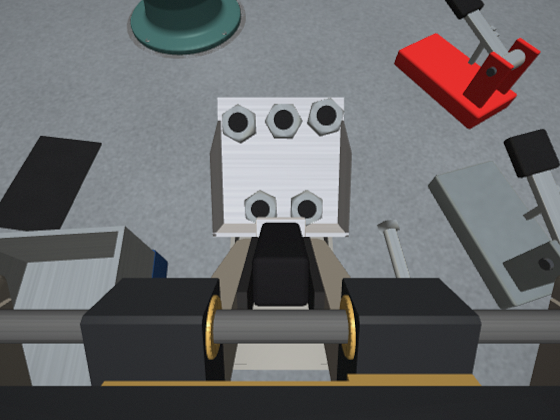

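All five nuts are on the scoop, three near the front at (238..326,120) and two at the back at (260..307,208). I'll ease the tilt and carry it slowly to the hopper.

```bash
cat >> h.py <<'E'
def lip(h,z,th,c=(572,-107),yaw=-4.7): # TCP target with lip at feeder-frame (h,0), height z
    t=np.radians(th); u=np.radians(yaw); X=h-(-100*np.cos(t)+90.4*np.sin(t)); Z=z+100*np.sin(t)+90.4*np.cos(t)
    return ((round(c[0]+X*np.cos(u),1),round(c[1]+X*np.sin(u),1),round(Z,1)),yaw,th)
E
python3 - <<'E'
from h import *
rel(((605,95,262),-8.6,-22),lip(25,210,-22),lip(25,150,-5))
E
```

```text
at [587.4  98.7 223.2] t 11.45 F [-0.  -0.4 -4.6] w 0.026 q [-0.31  0.8   0.33  1.27 -0.34  1.82  1.47]
(605, 95, 262) -8.6 -22 d [ 11.9  -1.  -41.1] a [ 0.    -0.332  0.   ]
(np.float64(723.1), np.float64(-119.4), np.float64(256.4)) -4.7 -22 d [-104.1 -195.3 -134.5] a [ 0.036 -0.331 -0.058]
(np.float64(704.1), np.float64(-117.9), np.float64(231.3)) -4.7 -5 d [-106.2 -196.7 -103.1] a [ 0.027 -0.628 -0.064]
```

```bash
python3 -m creep '[{"ax":0,"ay":-0.08,"az":0,"dx":3,"dy":0,"dz":-10,"fingers":-1},{"ax":0,"ay":-0.17,"az":0,"dx":6,"dy":0,"dz":-20,"fingers":-1},{"ax":0,"ay":-0.25,"az":0,"dx":9,"dy":0,"dz":-30,"fingers":-1},{"ax":0,"ay":-0.32,"az":0,"dx":11,"dy":-1,"dz":-39,"fingers":-1},{"ax":0,"ay":-0.33,"az":0,"dx":6,"dy":-10,"dz":-45,"fingers":-1},{"ax":0.005,"ay":-0.33,"az":-0.01,"dx":-6,"dy":-30,"dz":-56,"fingers":-1},{"ax":0.01,"ay":-0.33,"az":-0.015,"dx":-22,"dy":-58,"dz":-70,"fingers":-1},{"ax":0.017,"ay":-0.33,"az":-0.025,"dx":-40,"dy":-88,"dz":-84,"fingers":-1},{"ax":0.023,"ay":-0.33,"az":-0.035,"dx":-58,"dy":-118,"dz":-99,"fingers":-1},{"ax":0.03,"ay":-0.33,"az":-0.045,"dx":-75,"dy":-147,"dz":-112,"fingers":-1},{"ax":0.033,"ay":-0.33,"az":-0.05,"dx":-90,"dy":-172,"dz":-124,"fingers":-1},{"ax":0.036,"ay":-0.33,"az":-0.058,"dx":-100,"dy":-188,"dz":-132,"fingers":-1},{"ax":0.036,"ay":-0.33,"az":-0.058,"dx":-104,"dy":-195,"dz":-134,"fingers":-1},{"ax":0.036,"ay":-0.33,"az":-0.058,"dx":-104,"dy":-195,"dz":-134,"fingers":-1}]'
python3 - <<'E'
from h import *
rel(lip(25,160,-5),lip(25,145,5),lip(25,140,15),*[lip(25,135,t) for t in (20,25,30,35,40,45,50,55,60)])
grab('wrist','wrist7.png')
E
```

```text
time_s: 13.2
tool_pos: [0.7225, -0.1196, 0.2555]
ee_rot: [0.041, 0.98, 0.008, -0.193]
force: [-0.2, 0.7, -3.4]
gripper_width: 0.0255
at [ 722.5 -119.6  255.5] t 13.2 F [-0.2  0.7 -3.4] w 0.0255 q [-0.07  0.86  0.41  0.98 -0.24  1.73  1.76]
(np.float64(704.1), np.float64(-117.9), np.float64(241.3)) -4.7 -5 d [11.8  0.2 20.2] a [ 0.    -0.301 -0.001]
(np.float64(688.3), np.float64(-116.6), np.float64(243.8)) -4.7 5 d [27.4  0.2 23.8] a [-0.    -0.475 -0.001]
(np.float64(669.9), np.float64(-115.0), np.float64(253.2)) -4.7 15 d [48.   0.2 22.1] a [-0.    -0.65  -0.001]
(np.float64(659.8), np.float64(-114.2), np.float64(254.2)) -4.7 20 d [57.8  0.2 25. ] a [-0.    -0.737 -0.001]
(np.float64(649.2), np.float64(-113.3), np.float64(259.2)) -4.7 25 d [69.5  0.2 24.4] a [-0.    -0.824 -0.001]
(np.float64(638.2), np.float64(-112.4), np.float64(263.3)) -4.7 30 d [81.3  0.2 24.8] a [-0.    -0.912 -0.001]
(np.float64(626.9), np.float64(-111.5), np.float64(266.4)) -4.7 35 d [93.   0.1 26.2] a [-0.    -0.999 -0.001]
(np.float64(615.4), np.float64(-110.6), np.float64(268.5)) -4.7 40 d [1.044e+02 1.000e-01 2.870e+01] a [-0.000e+00 -1.086e+00 -1.000e-03]
(np.float64(603.7), np.float64(-109.6), np.float64(269.6)) -4.7 45 d [1.157e+02 1.000e-01 3.210e+01] a [-0.000e+00 -1.173e+00 -1.000e-03]
(np.float64(592.0), np.float64(-108.6), np.float64(269.7)) -4.7 50 d [1.266e+02 1.000e-01 3.640e+01] a [-1.000e-03 -1.261e+00 -1.000e-03]
(np.float64(580.3), np.float64(-107.7), np.float64(268.8)) -4.7 55 d [1.372e+02 1.000e-01 4.170e+01] a [-1.000e-03 -1.348e+00 -1.000e-03]
(np.float64(568.7), np.float64(-106.7), np.float64(266.8)) -4.7 60 d [1.472e+02 1.000e-01 4.800e+01] a [-1.000e-03 -1.435e+00 -1.000e-03]
```

View pics/wrist7.png

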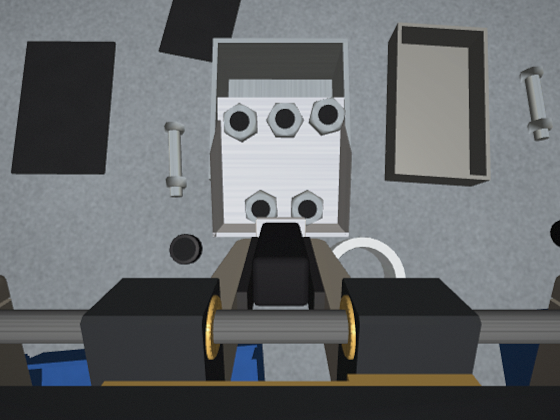

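The wrist view shows five nuts on the pan with the lip inside the hopper outline and centred. The tray is empty. I'll pour.

```bash
python3 -m creep '[{"ax":0,"ay":-0.15,"az":0,"dx":6,"dy":0,"dz":10,"fingers":-1},{"ax":0,"ay":-0.3,"az":0,"dx":12,"dy":0,"dz":20,"fingers":-1},{"ax":0,"ay":-0.4,"az":0,"dx":20,"dy":0,"dz":22,"fingers":-1},{"ax":0,"ay":-0.48,"az":0,"dx":28,"dy":0,"dz":24,"fingers":-1},{"ax":0,"ay":-0.57,"az":0,"dx":38,"dy":0,"dz":23,"fingers":-1},{"ax":0,"ay":-0.65,"az":0,"dx":48,"dy":0,"dz":22,"fingers":-1},{"ax":0,"ay":-0.74,"az":0,"dx":58,"dy":0,"dz":24,"fingers":-1},{"ax":0,"ay":-0.82,"az":0,"dx":69,"dy":0,"dz":24,"fingers":-1},{"ax":0,"ay":-0.91,"az":0,"dx":81,"dy":0,"dz":25,"fingers":-1},{"ax":0,"ay":-1.0,"az":0,"dx":93,"dy":0,"dz":26,"fingers":-1},{"ax":0,"ay":-1.09,"az":0,"dx":104,"dy":0,"dz":29,"fingers":-1},{"ax":0,"ay":-1.17,"az":0,"dx":116,"dy":0,"dz":32,"fingers":-1},{"ax":0,"ay":-1.26,"az":0,"dx":127,"dy":0,"dz":36,"fingers":-1},{"ax":0,"ay":-1.35,"az":0,"dx":137,"dy":0,"dz":42,"fingers":-1},{"ax":0,"ay":-1.43,"az":0,"dx":147,"dy":0,"dz":48,"fingers":-1},{"ax":0,"ay":-1.43,"az":0,"dx":147,"dy":0,"dz":48,"fingers":-1},{"ax":0,"ay":-1.43,"az":0,"dx":147,"dy":0,"dz":48,"fingers":-1}]'
python3 - <<'E'
from h import *
rel(lip(25,160,60),lip(25,170,25),lip(25,200,0))
grab('scene'); grab('wrist')
a=np.load('scene.npz')['p'][190:310,190:350,::-1]; b=np.load('wrist.npz')['p'][:,:,::-1]
cv2.imwrite('pics/p8.png',np.hstack([cv2.resize(a,(400,300),interpolation=cv2.INTER_CUBIC),cv2.resize(b,(400,300))]))
E
```

```text
time_s: 15.38
tool_pos: [0.5772, -0.1122, 0.3158]
ee_rot: [0.041, 0.914, 0.01, 0.403]
force: [1.2, -0.6, -1.3]
gripper_width: 0.0256
at [ 577.2 -112.2  315.8] t 15.38 F [ 1.2 -0.6 -1.3] w 0.0256 q [ 0.44  0.01 -0.23  2.25 -1.16  0.15  2.79]
(np.float64(568.7), np.float64(-106.7), np.float64(291.8)) -4.7 60 d [23.9  3.7  9.9] a [ 0.043 -0.219 -0.033]
(np.float64(649.2), np.float64(-113.3), np.float64(294.2)) -4.7 25 d [-32.5   2.7  67.7] a [ 0.051  0.392 -0.019]
(np.float64(696.6), np.float64(-117.2), np.float64(290.4)) -4.7 0 d [-61.9   1.8 105.3] a [ 0.055  0.828 -0.008]
```

View pics/p8.png

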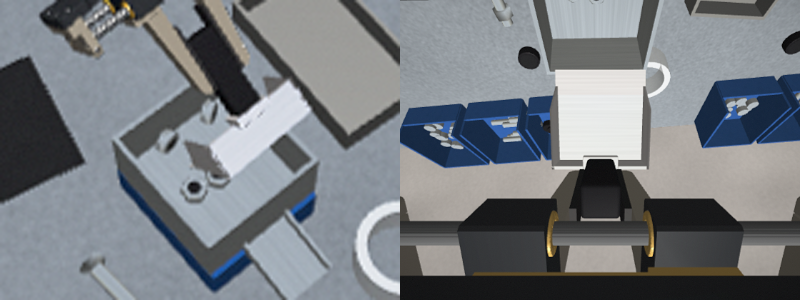

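The scene crop shows the nuts inside the hopper, and the wrist view shows the pan empty. The tilt stopped at about 48° at a joint limit, which was enough. I'll level the scoop again.

```bash
python3 -m creep '[{"ax":0.01,"ay":0.1,"az":0,"dx":-8,"dy":1,"dz":15,"fingers":-1},{"ax":0.03,"ay":0.25,"az":-0.01,"dx":-20,"dy":2,"dz":35,"fingers":-1},{"ax":0.05,"ay":0.39,"az":-0.02,"dx":-32,"dy":3,"dz":52,"fingers":-1},{"ax":0.05,"ay":0.55,"az":-0.015,"dx":-43,"dy":2,"dz":65,"fingers":-1},{"ax":0.055,"ay":0.7,"az":-0.01,"dx":-53,"dy":2,"dz":75,"fingers":-1},{"ax":0.055,"ay":0.83,"az":-0.01,"dx":-62,"dy":2,"dz":85,"fingers":-1},{"ax":0.055,"ay":0.83,"az":-0.01,"dx":-62,"dy":2,"dz":85,"fingers":-1}]'
python3 - <<'E'
from h import *
rel(((650,-200,300),-6.5,0),((548,-428,220),-6.5,0),((548,-428,110),-6.5,0))
grab('scene'); P,img,ok=cloud('scene'); 
cv2.imwrite('pics/p9.png',cv2.resize(img[190:310,200:360,::-1],(640,480),interpolation=cv2.INTER_CUBIC))
E
```

```text
time_s: 16.35
tool_pos: [0.6843, -0.1173, 0.3026]
ee_rot: [0.041, 0.999, -0.003, -0.004]
force: [-0.1, -0.4, -2.3]
gripper_width: 0.0262
at [ 684.3 -117.3  302.6] t 16.35 F [-0.1 -0.4 -2.3] w 0.0262 q [ 0.14  0.5  -0.03  1.4   0.02  1.26  1.59]
(650, -200, 300) -6.5 0 d [ 27.5 -85.2   3.3] a [-0.006 -0.007  0.032]
(548, -428, 220) -6.5 0 d [ 110.  -320.3   85.4] a [-0.006 -0.007  0.032]
(548, -428, 110) -6.5 0 d [ 109.2 -319.6  195.4] a [-0.006 -0.007  0.032]
```

View pics/p9.png

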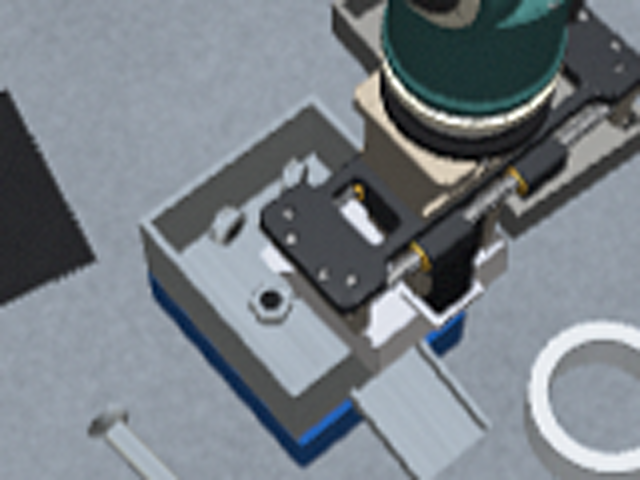

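The crop shows nuts lying in the hopper, and none on the chute or the bench beside it. I have used all 12 pictures, so from here I check by numbers. Now the scoop goes back to its mat.

```bash
python3 -m creep '[{"ax":0,"ay":-0.007,"az":0.01,"dx":13,"dy":-40,"dz":0,"fingers":-1},{"ax":0,"ay":-0.007,"az":0.02,"dx":30,"dy":-90,"dz":0,"fingers":-1},{"ax":-0.006,"ay":-0.007,"az":0.032,"dx":48,"dy":-145,"dz":0,"fingers":-1},{"ax":-0.006,"ay":-0.007,"az":0.032,"dx":66,"dy":-200,"dz":5,"fingers":-1},{"ax":-0.006,"ay":-0.007,"az":0.032,"dx":84,"dy":-250,"dz":20,"fingers":-1},{"ax":-0.006,"ay":-0.007,"az":0.032,"dx":100,"dy":-295,"dz":50,"fingers":-1},{"ax":-0.006,"ay":-0.007,"az":0.032,"dx":110,"dy":-320,"dz":85,"fingers":-1},{"ax":-0.006,"ay":-0.007,"az":0.032,"dx":110,"dy":-320,"dz":125,"fingers":-1},{"ax":-0.006,"ay":-0.007,"az":0.032,"dx":109,"dy":-320,"dz":165,"fingers":-1},{"ax":-0.006,"ay":-0.007,"az":0.032,"dx":109,"dy":-320,"dz":195,"fingers":-1},{"ax":-0.006,"ay":-0.007,"az":0.032,"dx":109,"dy":-320,"dz":200,"fingers":-1},{"ax":-0.006,"ay":-0.007,"az":0.032,"dx":109,"dy":-320,"dz":200,"fingers":-1}]'
python3 - <<'E'
from h import *
rel(((548,-428,95),-6.5,0))
grab('wrist');P,img,ok=cloud('wrist')
# pitch of pan floor: fit plane to bright pan pixels
m=ok&(img.astype(int).sum(-1)>600); m[:, :200]=0;m[:,360:]=0;m[:80]=0;m[230:]=0
q=P[m]; q=q[(q[:,2]<.05)]; A=np.c_[q[:,:2],np.ones(len(q))]; c=np.linalg.lstsq(A,q[:,2],rcond=None)[0]
print(len(q),'slope deg x,y',np.degrees(c[:2]).round(1),'z',q[:,2].min().round(4),q[:,2].max().round(4),'x',q[:,0].min().round(3),q[:,0].max().round(3))
E
```

```text
time_s: 17.9
tool_pos: [0.5467, -0.4292, 0.1051]
ee_rot: [0.058, 0.998, 0.001, 0.002]
force: [-0.1, -0.3, -2.4]
gripper_width: 0.0259
at [ 546.7 -429.2  105.1] t 17.9 F [-0.1 -0.3 -2.4] w 0.0259 q [ 0.59  0.67  0.04  1.58 -0.04  0.89  2.1 ]
(548, -428, 95) -6.5 0 d [-1.1  1.3 10.1] a [ 0.003  0.004 -0.002]
14440 slope deg x,y [ 6.2 -0.6] z 0.004 0.0187 x 0.449 0.555
```

```bash
python3 - <<'E'
from h import *
P,img,ok=cloud('wrist')
m=ok&(img.astype(int).sum(-1)>600); m[:, :200]=0;m[:,360:]=0;m[:80]=0;m[230:]=0
q=P[m];q=q[q[:,2]<.05]
for a in np.arange(.45,.56,.01):
    k=(q[:,0]>a)&(q[:,0]<a+.01)&(abs(q[:,1]+.42)<.025)
    if k.sum(): print(a.round(2),k.sum(),np.median(q[k,2]).round(4))
E
```

```text
0.45 531 0.0064
0.46 893 0.0078
0.47 884 0.0096
0.48 863 0.0111
0.49 848 0.0119
0.5 832 0.0129
0.51 820 0.0137
0.52 795 0.0147
0.53 788 0.0155
0.54 481 0.0163
0.55 75 0.0167
```

The scoop slipped about 5° mouth-down in the grip while pushing. I'll level it and then lower.

```bash
python3 -m creep '[{"ax":0,"ay":0.087,"az":0,"dx":-1,"dy":1,"dz":3,"fingers":-1},{"ax":0,"ay":0.087,"az":0,"dx":-1,"dy":1,"dz":6,"fingers":-1},{"ax":0,"ay":0.087,"az":0,"dx":-1,"dy":1,"dz":8,"fingers":-1},{"ax":0,"ay":0.087,"az":0,"dx":-1,"dy":1,"dz":8,"fingers":-1}]'
python3 -m creep '[{"ax":0,"ay":0,"az":0,"dx":0,"dy":0,"dz":1.5,"fingers":-1},{"ax":0,"ay":0,"az":0,"dx":0,"dy":0,"dz":1.5,"fingers":-1}]'
python3 -m creep '[{"ax":0,"ay":0,"az":0,"dx":0,"dy":0,"dz":1,"fingers":-1},{"ax":0,"ay":0,"az":0,"dx":0,"dy":0,"dz":1,"fingers":-1}]'
```

```text
time_s: 18.45
tool_pos: [0.5466, -0.4289, 0.0964]
ee_rot: [0.058, 0.997, 0.005, -0.041]
force: [-0.8, -0.2, -1.2]
gripper_width: 0.0258
time_s: 18.7
tool_pos: [0.5469, -0.4289, 0.095]
ee_rot: [0.058, 0.997, 0.005, -0.041]
force: [-0.5, -0.3, -1.0]
gripper_width: 0.0261
time_s: 18.95
tool_pos: [0.5471, -0.429, 0.0946]
ee_rot: [0.058, 0.997, 0.004, -0.041]
force: [0.1, 0.3, 4.6]
gripper_width: 0.0257
```

Contact at 4.6 N. Release, lift away, then check the scoop's flatness and measure the station.

```bash
python3 -m creep '[{"ax":0,"ay":0,"az":0,"dx":0,"dy":0,"dz":0,"fingers":1},{"ax":0,"ay":0,"az":0,"dx":0,"dy":0,"dz":0,"fingers":1},{"ax":0,"ay":0,"az":0,"dx":0,"dy":0,"dz":0,"fingers":1},{"ax":0,"ay":0,"az":0,"dx":0,"dy":0,"dz":0,"fingers":1},{"ax":0,"ay":0,"az":0,"dx":0,"dy":0,"dz":0,"fingers":1},{"ax":0,"ay":0,"az":0,"dx":0,"dy":0,"dz":-20,"fingers":1},{"ax":0,"ay":0,"az":0,"dx":0,"dy":0,"dz":-60,"fingers":1},{"ax":0,"ay":-0.087,"az":0,"dx":0,"dy":0,"dz":-110,"fingers":1},{"ax":0,"ay":-0.087,"az":0,"dx":0,"dy":0,"dz":-160,"fingers":1},{"ax":0,"ay":-0.087,"az":0,"dx":0,"dy":0,"dz":-190,"fingers":1},{"ax":0,"ay":-0.087,"az":0,"dx":0,"dy":0,"dz":-200,"fingers":1},{"ax":0,"ay":-0.087,"az":0,"dx":0,"dy":0,"dz":-200,"fingers":1}]'
python3 - <<'E'
from h import *
grab('wrist');P,img,ok=cloud('wrist')
m=ok&(img.astype(int).sum(-1)>550); m[:, :150]=0;m[:,400:]=0
q=P[m]
for a in np.arange(.44,.57,.015):
    k=(q[:,0]>a)&(q[:,0]<a+.015)&(abs(q[:,1]+.42)<.03)&(q[:,2]<.03)
    if k.sum()>20: print(a.round(3),k.sum(),np.median(q[k,2]).round(4))
k=(q[:,2]<.03)&(abs(q[:,0]-.5)<.09)&(abs(q[:,1]+.42)<.09); c,s,a=cv2.minAreaRect((q[k,:2]*1000).astype(np.float32)); print('scoop',np.round(c),np.round(s),a)
grab('scene');grab('side')
S,img,ok=cloud('scene'); g=img.astype(int).sum(-1)
m=np.zeros_like(ok);m[105:140,355:390]=1;m&=ok&(g<200)&(S[...,2]>.09)
q=S[m];print('pad scene',len(q),q.min(0).round(3),q.max(0).round(3),q.mean(0).round(3)); print(cv2.minAreaRect((q[:,:2]*1000).astype(np.float32)))
W,img,ok=cloud('side'); g=img.astype(int).sum(-1)
m=np.zeros_like(ok);m[285:318,265:296]=1;m&=ok&(g<200)&(W[...,2]>.09)
q=W[m];print('pad side',len(q),q.min(0).round(3),q.max(0).round(3),q.mean(0).round(3)); print(cv2.minAreaRect((q[:,:2]*1000).astype(np.float32)))
# hopper contents above floor
h=S-np.array([.572,-.107,0]); k=(abs(h[...,0])<.06)&(abs(h[...,1])<.055)&(S[...,2]>.06)&(S[...,2]<.1)&ok
mm=(k*255).astype(np.uint8); n,l,st,ce=cv2.connectedComponentsWithStats(mm)
print('hopper blobs',[(int(st[i,4]),np.round(S[l==i].mean(0),3).tolist()) for i in range(1,n) if st[i,4]>5])
# station base
m=np.zeros_like(ok);m[120:178,345:415]=1; b=m&(S[...,2]>.024)&(S[...,2]<.034)
n,l,st,ce=cv2.connectedComponentsWithStats((b*255).astype(np.uint8)); i=1+st[1:,4].argmax()
print('base',cv2.minAreaRect((S[l==i][:,:2]*1000).astype(np.float32)))
rel(((480,0,300),0,0),((479,380,200),10,0))
E
```

```text
time_s: 20.45
tool_pos: [0.5634, -0.4314, 0.2935]
ee_rot: [0.058, 0.998, 0.002, 0.003]
force: [0.6, 0.3, -0.4]
gripper_width: 0.0917
0.44 298 0.0046
0.455 523 0.0057
0.47 515 0.0064
0.485 502 0.0065
0.5 491 0.0065
0.515 476 0.0065
0.53 247 0.0064
scoop [ 494. -422.] [94. 95.] 83.2423095703125
pad scene 186 [0.46  0.358 0.109] [0.502 0.404 0.13 ] [0.48  0.379 0.122]
((479.37567138671875, 381.1850280761719), (40.843631744384766, 44.61189651489258), 6.435390949249268)
pad side 427 [0.451 0.36  0.109] [0.498 0.409 0.131] [0.475 0.389 0.123]
((475.407470703125, 384.41961669921875), (41.29243850708008, 45.279605865478516), 10.158539772033691)
hopper blobs [(50, [0.521, -0.066, 0.074]), (35, [0.516, -0.118, 0.072]), (78, [0.572, -0.07, 0.067]), (164, [0.572, -0.121, 0.067])]
base ((524.3025512695312, 387.45245361328125), (180.1676483154297, 95.12982940673828), 8.015443801879883)
at [ 562.7 -430.9  291.1] t 20.6 F [0.3 0.2 0.8] w 0.092 q [ 0.57  0.53  0.05  1.38 -0.03  1.24  2.09]
(480, 0, 300) 0 0 d [132.1 418.5  -6.5] a [ 0.006  0.002 -0.116]
(479, 380, 200) 10 0 d [177.4 795.2  95.9] a [ 0.006  0.002 -0.291]
```

The scoop lies flat on the mat, its floor level at 6.5 mm with pan centre (494,-422) and mouth the same way. The hopper holds four blobs, one of them double-sized. Next is the station: pad at about (477,382,122), yaw about 9°.

```bash
python3 -m creep '[{"ax":0,"ay":0,"az":-0.05,"dx":12,"dy":40,"dz":-6,"fingers":-1},{"ax":0,"ay":0,"az":-0.08,"dx":30,"dy":95,"dz":-6,"fingers":-1},{"ax":0,"ay":0,"az":-0.1,"dx":48,"dy":150,"dz":-6,"fingers":-1},{"ax":0,"ay":0,"az":-0.116,"dx":66,"dy":205,"dz":-6,"fingers":-1},{"ax":0,"ay":0,"az":-0.116,"dx":83,"dy":260,"dz":-6,"fingers":-1},{"ax":0,"ay":0,"az":-0.116,"dx":100,"dy":315,"dz":-6,"fingers":-1},{"ax":0,"ay":0,"az":-0.116,"dx":118,"dy":370,"dz":-6,"fingers":-1},{"ax":0,"ay":0,"az":-0.15,"dx":132,"dy":418,"dz":-6,"fingers":-1},{"ax":0,"ay":0,"az":-0.18,"dx":138,"dy":475,"dz":-6,"fingers":-1},{"ax":0,"ay":0,"az":-0.2,"dx":145,"dy":530,"dz":-6,"fingers":-1},{"ax":0,"ay":0,"az":-0.23,"dx":152,"dy":590,"dz":-6,"fingers":-1},{"ax":0,"ay":0,"az":-0.26,"dx":159,"dy":645,"dz":-6,"fingers":-1},{"ax":0,"ay":0,"az":-0.28,"dx":166,"dy":700,"dz":10,"fingers":-1},{"ax":0.006,"ay":0.002,"az":-0.291,"dx":173,"dy":755,"dz":40,"fingers":-1},{"ax":0.006,"ay":0.002,"az":-0.291,"dx":180,"dy":795,"dz":80,"fingers":-1},{"ax":0.006,"ay":0.002,"az":-0.291,"dx":181,"dy":796,"dz":96,"fingers":-1},{"ax":0.006,"ay":0.002,"az":-0.291,"dx":181,"dy":796,"dz":96,"fingers":-1},{"ax":0.006,"ay":0.002,"az":-0.291,"dx":181,"dy":796,"dz":96,"fingers":-1}]'
python3 - <<'E'
from h import *
rel(((474,381,150),10,0),((474,381,110),10,0))
grab('wrist');P,img,ok=cloud('wrist'); g=img.astype(int).sum(-1)
d=P-np.array([.475,.381,.122]); m=ok&(np.abs(d).max(-1)<.035)&(g<200)
v,u=np.nonzero(m); print(len(u), (u.min(),u.max(),v.min(),v.max()) if len(u) else '')
if len(u): print(P[m].mean(0).round(3),P[m].min(0).round(3),P[m].max(0).round(3))
E
```

```text
time_s: 22.85
tool_pos: [0.4777, 0.3793, 0.2011]
ee_rot: [-0.086, 0.996, -0.001, 0.002]
force: [-0.6, 0.2, -0.4]
gripper_width: 0.0001
at [477.7 379.3 201.1] t 22.85 F [-0.6  0.2 -0.4] w 0.0001 q [-0.42  0.47 -0.4   1.72  0.22  1.    0.83]
(474, 381, 150) 10 0 d [ 3.6  2.4 51.1] a [-0.002  0.004 -0.002]
(474, 381, 110) 10 0 d [ 3.7  2.5 91.1] a [-0.002  0.004 -0.002]
2563 (np.int64(257), np.int64(315), np.int64(193), np.int64(245))
[0.472 0.382 0.124] [0.452 0.359 0.115] [0.498 0.407 0.13 ]
```

```bash
python3 -m creep '[{"ax":0,"ay":0,"az":0,"dx":4,"dy":2,"dz":30,"fingers":-1},{"ax":0,"ay":0,"az":0,"dx":4,"dy":2,"dz":50,"fingers":-1},{"ax":0,"ay":0,"az":0,"dx":4,"dy":2,"dz":60,"fingers":-1},{"ax":0,"ay":0,"az":0,"dx":4,"dy":2,"dz":67,"fingers":-1},{"ax":0,"ay":0,"az":0,"dx":4,"dy":2,"dz":73,"fingers":-1},{"ax":0,"ay":0,"az":0,"dx":4,"dy":2,"dz":79,"fingers":-1},{"ax":0,"ay":0,"az":0,"dx":4,"dy":2,"dz":79,"fingers":-1}]'
python3 -m creep '[{"ax":0,"ay":0,"az":0,"dx":0,"dy":0,"dz":4,"fingers":-1},{"ax":0,"ay":0,"az":0,"dx":0,"dy":0,"dz":8,"fingers":-1},{"ax":0,"ay":0,"az":0,"dx":0,"dy":0,"dz":8,"fingers":-1},{"ax":0,"ay":0,"az":0,"dx":0,"dy":0,"dz":8,"fingers":-1}]'
```

```text
time_s: 23.78
tool_pos: [0.4719, 0.3819, 0.1219]
ee_rot: [-0.087, 0.996, -0.001, 0.001]
force: [-4.5, -1.2, 7.8]
gripper_width: 0.0007
time_s: 24.28
tool_pos: [0.4713, 0.382, 0.1142]
ee_rot: [-0.087, 0.996, -0.001, 0.001]
force: [-6.1, -2.8, 9.2]
gripper_width: 0.0006
```

```bash
python3 -m creep '[{"ax":0,"ay":0,"az":0,"dx":0,"dy":0,"dz":4,"fingers":-1},{"ax":0,"ay":0,"az":0,"dx":0,"dy":0,"dz":4,"fingers":-1},{"ax":0,"ay":0,"az":0,"dx":0,"dy":0,"dz":4,"fingers":-1}]'
python3 - <<'E'
from h import *
rel()
for n in('wrist','side','scene'):
    grab(n);P,img,ok=cloud(n); g=img.astype(int).sum(-1)
    # station frame
    t=np.radians(9); d=P-np.array([.5045,.3845,0]); X=d[...,0]*np.cos(t)+d[...,1]*np.sin(t); Y=-d[...,0]*np.sin(t)+d[...,1]*np.cos(t)
    for a in range(-60,70,10):
        m=ok&(X>a/1e3)&(X<a/1e3+.01)&(abs(Y)<.02)&(P[...,2]>.05)&(P[...,2]<.14)
        if m.sum()>3: print(n,a,m.sum(),np.percentile(P[m][:,2],[10,50,90]).round(3),g[m].mean().round())
E
```

```text
time_s: 24.65
tool_pos: [0.4713, 0.382, 0.1104]
ee_rot: [-0.087, 0.996, -0.001, 0.001]
force: [-5.6, -1.7, 9.5]
gripper_width: 0.0003
at [471.3 382.  110.4] t 24.65 F [-5.6 -1.7  9.5] w 0.0003 q [-0.46  0.58 -0.37  1.78  0.28  0.83  0.78]
wrist -60 831 [0.085 0.09  0.091] 93.0
wrist -50 3092 [0.09  0.112 0.136] 131.0
wrist -40 211 [0.089 0.09  0.091] 108.0
wrist -30 54 [0.088 0.09  0.091] 98.0
wrist 30 221 [0.086 0.087 0.087] 486.0
wrist 40 285 [0.086 0.086 0.087] 485.0
wrist 50 286 [0.086 0.086 0.087] 480.0
wrist 60 40 [0.085 0.086 0.087] 459.0
side -60 32 [0.091 0.092 0.093] 166.0
side -50 40 [0.092 0.094 0.11 ] 153.0
side -40 40 [0.092 0.101 0.11 ] 179.0
side -30 51 [0.091 0.093 0.106] 145.0
side -20 62 [0.087 0.091 0.093] 199.0
side -10 56 [0.084 0.088 0.089] 396.0
side 0 56 [0.085 0.088 0.089] 401.0
side 10 57 [0.084 0.088 0.089] 400.0
side 20 59 [0.084 0.088 0.089] 389.0
side 30 53 [0.085 0.088 0.089] 400.0
side 40 59 [0.084 0.088 0.089] 397.0
side 50 57 [0.085 0.088 0.089] 397.0
side 60 60 [0.089 0.094 0.097] 372.0
scene -50 13 [0.082 0.089 0.091] 105.0
scene -40 11 [0.083 0.09  0.092] 113.0
scene -30 48 [0.087 0.102 0.128] 146.0
scene -20 41 [0.088 0.091 0.095] 114.0
scene -10 33 [0.083 0.087 0.09 ] 399.0
scene 0 25 [0.081 0.085 0.088] 446.0
scene 10 25 [0.082 0.085 0.089] 463.0
scene 20 24 [0.08  0.085 0.088] 456.0
scene 30 26 [0.082 0.084 0.088] 451.0
scene 40 23 [0.081 0.085 0.088] 459.0
scene 50 25 [0.083 0.085 0.089] 462.0
scene 60 20 [0.083 0.086 0.09 ] 471.0
```

The paddle arm is level, with constant height along its length. I'll ease out the sideways drag slightly, check that the loose things have not moved, and hand in.

```bash
python3 -m creep '[{"ax":0,"ay":0,"az":0,"dx":1.5,"dy":0,"dz":0,"fingers":-1},{"ax":0,"ay":0,"az":0,"dx":1.5,"dy":0,"dz":0,"fingers":-1},{"ax":0,"ay":0,"az":0,"dx":1.5,"dy":0,"dz":0,"fingers":-1}]'
python3 - <<'E'
from h import *
grab('scene');P,img,ok=cloud('scene')
print(world('scene',[(350,180),(352,290),(238,307),(275,340),(427,192),(408,216),(169,340)]).round(3))
grab('side');W,_,o=cloud('side'); t=np.radians(9)
d=W-np.array([.5045,.3845,0]); X=d[...,0]*np.cos(t)+d[...,1]*np.sin(t); Y=-d[...,0]*np.sin(t)+d[...,1]*np.cos(t)
m=o&(X>-.01)&(X<.055)&(abs(Y)<.02)&(W[...,2]>.08)&(W[...,2]<.12)
print('paddle slope',np.polyfit(X[m],W[m][:,2],1).round(3))
rel(); r.job_done()
E
```

```text
time_s: 25.18
tool_pos: [0.4712, 0.382, 0.1108]
ee_rot: [-0.087, 0.996, -0.001, 0.002]
force: [-3.2, -1.7, 9.3]
gripper_width: 0.0005
[[ 0.527  0.248  0.005]
 [ 0.754 -0.009  0.   ]
 [ 0.582 -0.252  0.019]
 [ 0.707 -0.245  0.019]
 [ 0.717  0.366  0.017]
 [ 0.726  0.262  0.018]
 [ 0.559 -0.427  0.115]]
paddle slope [-0.006  0.088]
at [471.2 382.  110.8] t 25.27 F [-4.2 -1.   8.3] w 0.0005 q [-0.46  0.58 -0.37  1.79  0.28  0.83  0.78]
the job is handed in; nothing more can be done
```

The job is handed in at about 25 s. At hand-in the fingers were holding the run paddle level, and they never went below its middle position.

- **Nuts:** I scooped all five and tipped them into the hopper. The last pictures showed the pan empty and nuts lying in the hopper. The depth check there found four blobs, one of them double-sized, so four or five nuts are in. The fingers never went near them.
- **Scoop:** It is back flat on the larger mat, mouth the same way, with its pan centre about 16 mm from the mat's centre. It had slipped about 5° in the grip, so I levelled it before setting it down.
- **Paddle:** The paddle's slope measured -0.006 rad, which is level, with the fingertips about 91 mm above the bench and about 9 N on the pad.
- **Bystanders:** The last depth readings on bolts, caps and tape matched the first within about 3 mm. The tape point only reads the bench through its hole, so it says little.

**Checks that disagreed:**
- The pour stopped at about 48° instead of the planned 60°, at a joint limit, but the pan still emptied.
- The first move call was refused because its rows left out some of the numbers; nothing moved.

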